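# Load a test coupon under the spring clip of a specimen stage

### The job

Load the loose steel test coupon into the specimen stage: with one fingertip hold the clip's long paddle down so that the spring clip stays open, and with the other fingertip push the coupon along the channel, under the raised clip, until its front end is fully home against the end stop. Then let the paddle up, so that the clip springs down onto the coupon and holds it. Nothing is to be pinched or lifted, and the petri dish, the vial and the weighing boat beside the stage are to be left where they are.

Things in the scene. Friction and masses are not known exactly. Their poses are not given: they have to be found in the camera images.
- stage: Specimen stage, fixed on the bench: aluminium plate 154 x 104 mm, top (the bed) 12 mm above the bench. Origin on the bench plane under the channel's centre line; x = loading direction, y left of it, z up. All stage x, y here are mm in this frame. Plate x -88..66, y -70..34. A 6 mm clip shaft runs along x at y -26, height 24, in 3 bearing blocks (y -32..-20, x -78, 7, 49, tops at 30).
- clip (a joint): Angle (rad) of the spring clip about its shaft: 0 = at rest, bars the coupon's way; grows as the paddle is pressed down; 0.22 = nose resting on the coupon; from 0.26 the coupon passes freely beneath; 0.38 = paddle fully down at its stop. A spring pulls it back to 0; at the paddle's middle it takes about 3.5 N at first, 7 N fully down. Paddle and clip finger are one rigid lever.
- paddle (a point): Middle of the upper face of the press paddle, a steel plate 90 mm long (along stage x), 30 mm wide, right of the channel. At rest it slopes up away from the shaft: this point 25 mm, outer edge 30 mm above the bench. Fully down it is level, upper face 15 mm above the bench (3 mm above the bed), over stage x -84..6, y -65..-35. A fingertip may slide along it while holding it down.
- clip_nose (a point): Lowest line of the clip finger's rounded nose, the part that clamps the coupon. The steel finger is 14 mm wide (stage x 28..42) and reaches over the channel from the right to y 0. At rest the nose is 5 mm above the bed; fully open about 14 mm.
- mouth (a point): Point on the bed on the channel's centre line, stage x 2, y 0: the coupon's rear end is here when it is home. The channel lies between two steel rails 6.5 mm high, inner faces at y -14 and +14 (28 mm apart), from x 12 to 52; from x 12 back to x -10 they flare outward as a lead-in.
- coupon: Loose steel test coupon, 50 x 25 x 10 mm, about 95 g, a small dark hole near its rear end. Origin at the centre of its underside, x along its length (front end, toward the clip, at +25 mm), z up. It starts on the bed just before the channel's mouth, roughly in line. Home, its origin is at stage x 27, y 0, z 12.
- stop_face (a point): Centre of the end stop's face, stage x 52, y 0, 17 mm above the bench; the steel stop is 37 mm wide and stands 12.5 mm above the bed.
- petri_dish: Bystander: pale clear round petri dish, 59 mm across, 14 mm high, on the bench left of the stage. Origin at the centre of its underside.
- vial_white: Bystander: small vial with a white cap, 25 mm across, 59 mm high, standing on the bench beyond the end stop. Origin at the centre of its underside.
- weigh_boat: Bystander: shallow white weighing boat, 67 x 90 x 18 mm, on the bench right of the stage, beyond the paddle. Origin at the centre of its underside.

How it is judged:
By the outcome, as a careful person would: the job done as asked, in the order asked, and still so for the second after the job is handed in, with the robot touching nothing.
It also fails if it takes over 45 s, if anything falls off the work surface, if the arm or the gripper's body presses on something with over 40 N, if the wrist force passes 120 N, or if a joint passes its speed limit or range.

### The arm

A 7-joint arm with a two-finger parallel gripper is mounted at the origin on a cart in front of the work surface, level with it; the furniture and walls round the work are solid. World frame = base frame: x ahead of the robot, y to its left, z up, the work surface at z = 0. Lengths are in m, angles in rad, forces in N, time in s.
With the tool pointing down it reaches from about 0.425 to 0.95 m from the base axis. Payload 4.7 kg.
Tool frame: the origin (TCP) lies midway between the tips of the shut fingers; the grasp point (between the pads) lies 19 mm behind it; z points along the fingers, y is the line along which they close (so a half turn about z gives the same grasp; the last joint's range is limited). The gripper opens to 87 mm and grips with 3 to 60 N. Pads are 19 mm wide; open, the fingers measure 117 mm over their backs; the gripper's body (75 mm by 190 mm) begins 51 mm behind the grasp point.
Start: joints at [1.28, 0.469, -0.049, 1.532, 0.024, 1.141, -0.082], TCP at [0.175, -0.652, 0.223] pointing down, gripper open.
Joint ranges: [-2.59, 2.59], [-0.33, 1.99], [-1.39, 1.29], [0.1, 2.45], [-1.04, 4.18], [0.21, 1.99], [-2.66, 2.66]. Speed limits (rad/s): [2.57, 2.57, 3.14, 3.14, 3.14, 3.14, 3.14].

### API

Orientations are given as [roll, pitch, yaw] about the fixed x, y, z axes, in that order (R = Rz(yaw) Ry(pitch) Rx(roll)).
In Python, from workcell import bot, cams, hand_in, models gives the robot as it stands.
- The arm moves only by the tool apply_moves, never from a script. Its arguments are lists of equal length, an entry for each row: "offset": the shift along the tool's x, y, z in m, a list of three; "delta_rot": the turn, a rotation vector about the tool's x, y, z in units of 5 degrees (1.0 is 5 degrees), a list of three; "fingers": the opening, from -1 (shut) to 1 (fully open). In form: {"offset": [[tx, ty, tz], ...], "delta_rot": [[wx, wy, wz], ...], "fingers": [fingers, ...]}. A call has exactly 8 rows; each row is the pose to reach, as a shift and turn from the pose commanded when the call began, along the tool's axes at that moment; what a row does not reach only later rows make up. A row lasts 1/10 s, in which the tool goes at most 50 mm and 8.59 degrees, less where a joint would pass 70% of its speed; a pose out of reach is approached as far as the arm can. A call with a gripper value outside its range is refused whole. The fingers move at their own pace and stop on an object; "grip_force" is the grip in N (left out, the last holds). Time passes only in rows, so rows that repeat a pose let the fingers close, or fill a call up. It gives the time, the measured TCP pose, the force, the opening and the grip force at its end, in the units of the state.
- bot.state(): the state, without advancing time (a new reading comes with each control period).
- cams.capture(name): name is "side" or "top" or "wrist"; returns a dict with "pixels" (420x560x3 uint8, blue, green, red), "depth" (420x560 float32, m along the optical axis (not along the pixel's ray), 0 where there is no reading), "mtx" (3x3 intrinsics, pixels), "pose" (4x4, takes a point from camera to world coordinates). Camera axes: x right, y down, z forward; pixel columns grow to the right and rows downward; lengths in m; the calibration is good to about 2 mm. A picture is of the moment at which its call begins.
- hand_in(): hands the job in; it is judged then, once.
Trained networks look in the newest picture that a camera, given by its name, has taken for a name from the list of things; names that differ only in an ending like _2 or _b are one class to them, and where a whole thing is asked for, a point or a joint stands for the part that bears it (a point fixed in the world has none). Each returns a list of dicts, best first, with "score" (0 to 1); they miss things now and then, are a little off and sometimes report something else, mostly with a low value. They report only what shows in the picture. A call takes as long as a camera call.
- models.search_frame(camera, name): "location" ([x, y, z] in m, in world coordinates, good to about 4 mm: the middle of the surface that is visible of it).
The state is a dict: "clock": time; "joint_positions": joint angles; "joint_vel": joint speeds; "joint_torque": joint torques, N m; "position": TCP position; "orientation": TCP orientation; "force": force on the tool from outside, world axes, zero at the start; "ft_torque": the same for the moment, N m; "opening": finger opening in m; "finger_force": force on a finger pad.
Only numpy, scipy, OpenCV 4.12 (cv2) and the standard library are available. Lean on these libraries where they do the work, as an engineer would, in place of code of your own. Each camera call takes 0.05 s, during which the arm holds its last target. There are 200 camera calls.

## Working session

There is one attempt and no reset: what is moved stays moved. The work goes in short steps, Python scripts to look and compute and a tool call to move; the robot and the scene stay as the last step left them, time stands still between calls to the robot, and variables do not carry over. Pictures are saved under pics/ and viewed, at most 10 in all, crops included, and the job is handed in when it is done.

Besides the shell and the picture viewer there is one more tool, called as a command line: name --argument value ..., lists and objects as JSON in quotes. apply_moves: Moves the arm, as the interface text tells. Its arguments: {"type":"object","properties":{"offset":{"type":"array","items":{"type":"array","items":{"type":"number"}}},"delta_rot":{"type":"array","items":{"type":"array","items":{"type":"number"}}},"fingers":{"type":"array","items":{"type":"number"}},"grip_force":{"type":"number"}},"required":["offset","delta_rot","fingers"]}

```bash
mkdir -p pics; python3 - <<'E'
from workcell import bot,cams,models
import cv2,numpy as np
s=bot.state();print(s['clock'],s['position'],s['orientation'],s['opening'],s['force'])
for n in ['top','side']:
    c=cams.capture(n);cv2.imwrite(f'pics/{n}0.png',c['pixels']);np.savez(f'{n}0.npz',**c)
    print(n,c['mtx'].tolist(),c['pose'].round(3).tolist())
    for k in ['coupon','paddle','clip_nose','stop_face','stage','petri_dish','vial_white','weigh_boat']:
        print(k,[(np.round(d['location'],3).tolist(),round(d['score'],2)) for d in models.search_frame(n,k)[:2]])
E
```

```text
0.0 [ 0.17456333 -0.6514153   0.22149568] [-3.13963646e+00  6.69284245e-05  2.61828500e-01] 0.08688645263904647 [0.61720937 0.19179161 0.35470416]
top [[471.3475937593502, 0.0, 278.93888135143345], [0.0, 471.3475937593502, 211.28915306099918], [0.0, 0.0, 1.0]] [[-0.019, -0.993, 0.116, 0.474], [-1.0, 0.02, 0.005, 0.291], [-0.007, -0.116, -0.993, 0.934], [0.0, 0.0, 0.0, 1.0]]
coupon [([0.518, 0.265, 0.02], 0.69)]
paddle [([0.516, 0.222, 0.028], 0.92)]
clip_nose [([0.519, 0.225, 0.028], 0.72)]
stop_face [([0.546, 0.244, 0.016], 0.76)]
stage [([0.547, 0.244, 0.014], 0.71)]
petri_dish [([0.579, 0.356, 0.014], 0.79)]
vial_white [([0.668, 0.229, 0.063], 0.54), ([0.579, 0.355, 0.015], 0.47)]
weigh_boat [([0.458, 0.131, 0.008], 0.62)]
side [[466.8069757269982, 0.0, 280.2267167336089], [0.0, 466.8069757269982, 205.8044882035389], [0.0, 0.0, 1.0]] [[0.951, -0.133, 0.281, 0.33], [-0.31, -0.4, 0.863, -0.447], [-0.002, -0.907, -0.421, 0.398], [0.0, 0.0, 0.0, 1.0]]
coupon [([0.517, 0.261, 0.023], 0.64), ([0.523, 0.225, 0.028], 0.3)]
paddle [([0.528, 0.229, 0.024], 0.72)]
clip_nose [([0.527, 0.226, 0.029], 0.65)]
stop_face [([0.543, 0.219, 0.013], 0.66)]
stage [([0.539, 0.22, 0.012], 0.95), ([0.526, 0.227, 0.026], 0.28)]
petri_dish [([0.577, 0.346, 0.008], 0.81)]
vial_white [([0.666, 0.216, 0.034], 0.97), ([0.543, 0.217, 0.015], 0.59)]
weigh_boat [([0.47, 0.143, 0.01], 0.56)]
```

```bash
python3 - <<'E'
import cv2,numpy as np
c=cv2.imread('pics/top0.png');cv2.imwrite('pics/top0c.png',cv2.resize(c[120:320,180:440],None,fx=3,fy=3,interpolation=cv2.INTER_CUBIC))
E
```

```text
(no output)
```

View pics/top0c.png

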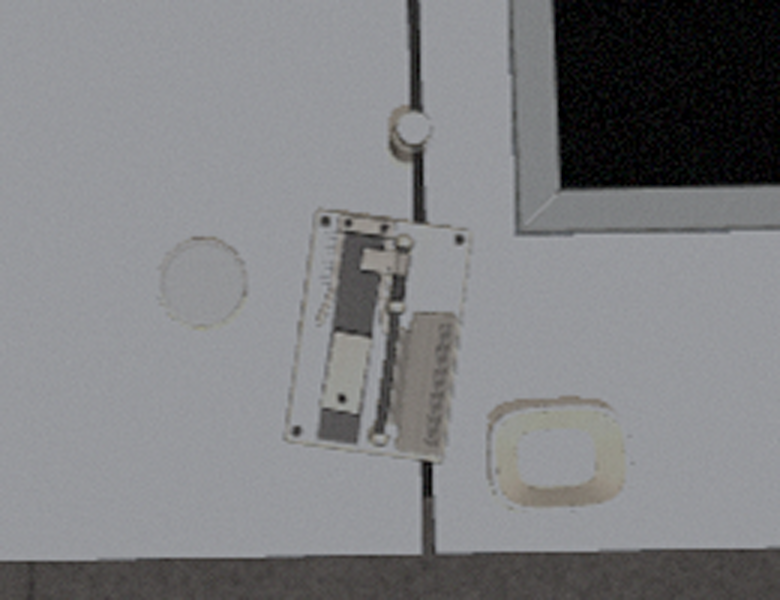

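View pics/side0.png

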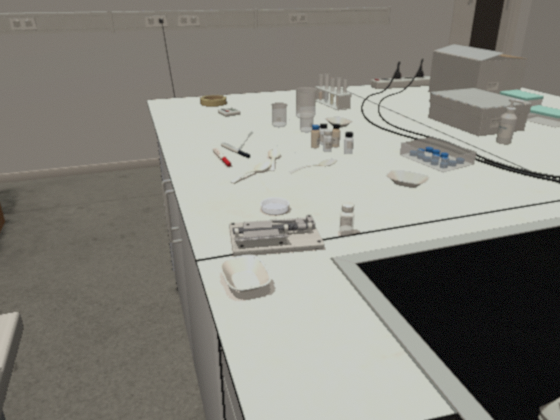

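The top view shows the stage tilted about -8° (crop corners at (319,210), (470,229), (440,461) and (285,438)). The coupon lies at crop (346,373), just before the channel mouth. The weighing boat is at lower right, the petri dish is on the left and the vial is beyond the end stop.

```bash
cat > h.py <<'E'
import numpy as np
def ray(c,uv,z):
    uv=np.atleast_2d(uv);K=c['mtx'];P=c['pose']
    d=np.c_[(uv-K[:2,2])/[K[0,0],K[1,1]],np.ones(len(uv))]@P[:3,:3].T
    return P[:3,3]+d*((z-P[2,3])/d[:,2])[:,None]
def kabsch(a,b):
    ca,cb=a.mean(0),b.mean(0);u,s=(a-ca),(b-cb)
    th=np.arctan2((u[:,0]*s[:,1]-u[:,1]*s[:,0]).sum(),(u*s).sum())
    R=np.array([[np.cos(th),-np.sin(th)],[np.sin(th),np.cos(th)]]);t=cb-R@ca
    return th,R,t,np.abs(a@R.T+t-b).max()
E
python3 - <<'E'
from h import *
c=np.load('top0.npz')
px=lambda l:np.array(l,float)/3+[180,120]-0.33
W=ray(c,px([(319,210),(470,229),(440,461),(285,438)]),.012)[:,:2]
S=np.array([(66,34),(66,-70),(-88,-70),(-88,34)])/1e3
th,R,t,e=kabsch(S,W);print('stage',np.degrees(th),t,e)
np.savez('stage.npz',th=th,R=R,t=t)
C=ray(c,px([(337,332),(371,336),(359,414),(322,411)]),.022)[:,:2]
print('coupon corners stage mm',((C-t)@R*1e3).round(1))
import cv2
E
```

```text
stage -9.249049483718776 [0.55660975 0.25925239] 0.002046821382653552
coupon corners stage mm [[-14.7   9.1]
 [-14.2 -13. ]
 [-64.9 -12.2]
 [-66.4  11.6]]
```

```bash
cat >> h.py <<'E'
from scipy.spatial.transform import Rotation as Ro
def move(s,p,yaw):
    R0=Ro.from_euler('xyz',s['orientation']);R1=Ro.from_euler('xyz',[np.pi,0,yaw])
    print('off',R0.inv().apply(np.array(p)-s['position']).round(4),'rot',((R0.inv()*R1).as_rotvec()/np.radians(5)).round(3))
def st(x,y,z):
    q=np.load('stage.npz');return np.r_[q['R']@(np.array([x,y])/1e3)+q['t'],z]
E
python3 - <<'E'
from h import *
from workcell import bot
s=bot.state();th=float(np.load('stage.npz')['th'])
print(st(-79,-25,.12))
move(s,[.47,-.3,.2],th);move(s,[.5,0,.18],th);move(s,st(-79,-25,.14),th)
E
```

```text
[0.47461867 0.24727478 0.12      ]
off [ 0.3763 -0.2636  0.0226] rot [ 1.00e-03 -0.00e+00  4.85e+00]
off [ 0.4829 -0.5456  0.0425] rot [ 1.00e-03 -0.00e+00  4.85e+00]
off [ 0.5224 -0.791   0.0825] rot [ 1.00e-03 -0.00e+00  4.85e+00]
```

apply_moves --offset '[[0.04,-0.028,0.002],[0.08,-0.056,0.005],[0.12,-0.084,0.007],[0.16,-0.112,0.01],[0.2,-0.14,0.012],[0.24,-0.168,0.014],[0.28,-0.196,0.017],[0.32,-0.224,0.02]]' --delta_rot '[[0,0,0.6],[0,0,1.2],[0,0,1.8],[0,0,2.4],[0,0,3],[0,0,3.6],[0,0,4.2],[0,0,4.85]]' --fingers '[-0.13,-0.13,-0.13,-0.13,-0.13,-0.13,-0.13,-0.13]'

```text
clock: 1.7
position: [0.427, -0.3513, 0.2029]
orientation: [3.141, -0.001, -0.164]
force: [0.1, -0.5, 0.6]
opening: 0.0391
finger_force: 0.0
```

```bash
python3 - <<'E'
from h import *
from workcell import bot
s=bot.state();th=float(np.load('stage.npz')['th']);print(s['clock'],s['position'],s['orientation'],s['opening'])
move(s,[.48,-.1,.19],th);move(s,st(-79,-25,.14),th)
E
```

```text
1.7 [ 0.42695994 -0.35129395  0.20289179] [ 3.14100288e+00 -8.91207045e-04 -1.63927625e-01] 0.03911928346248471
off [ 0.0113 -0.2566  0.0128] rot [ 0.007 -0.01  -0.029]
off [-0.0507 -0.5984  0.0625] rot [ 0.007 -0.01  -0.029]
```

apply_moves --offset '[[0.01,-0.045,0.003],[0.015,-0.09,0.005],[0.018,-0.135,0.01],[0.018,-0.18,0.015],[0.015,-0.225,0.02],[0.01,-0.27,0.025],[0.002,-0.315,0.03],[-0.008,-0.36,0.035]]' --delta_rot '[[0,0,0],[0,0,0],[0,0,0],[0,0,0],[0,0,0],[0,0,0],[0,0,0],[0,0,0]]' --fingers '[-0.13,-0.13,-0.13,-0.13,-0.13,-0.13,-0.13,-0.13]'

```text
clock: 2.5
position: [0.476, 0.0055, 0.1677]
orientation: [-3.141, -0.001, -0.162]
force: [0.6, 0.4, -0.7]
opening: 0.0376
finger_force: 0.0
```

apply_moves --offset '[[-0.008,-0.045,0.005],[-0.016,-0.09,0.01],[-0.024,-0.135,0.015],[-0.032,-0.18,0.02],[-0.04,-0.22,0.024],[-0.043,-0.238,0.027],[-0.043,-0.238,0.027],[-0.043,-0.238,0.027]]' --delta_rot '[[0,0,0],[0,0,0],[0,0,0],[0,0,0],[0,0,0],[0,0,0],[0,0,0],[0,0,0]]' --fingers '[-0.13,-0.13,-0.13,-0.13,-0.13,-0.13,-0.13,-0.13]'

```text
clock: 3.3
position: [0.4717, 0.245, 0.1404]
orientation: [3.141, 0.0, -0.161]
force: [0.5, -0.5, -0.3]
opening: 0.0382
finger_force: 0.0
```

```bash
python3 - <<'E'
from h import *
from workcell import bot,cams
import cv2
s=bot.state();th=float(np.load('stage.npz')['th']);print(s['clock'],s['position'],s['orientation'],s['opening'],s['force'])
move(s,st(-79,-25,.14),th)
c=cams.capture('wrist');np.savez('wrist0.npz',**c);cv2.imwrite('pics/wrist0.png',c['pixels'])
print(c['mtx'].tolist(),c['pose'].round(3).tolist())
E
```

```text
3.3 [0.47166144 0.24501208 0.14041246] [ 3.14060864e+00  7.25419265e-05 -1.61337485e-01] 0.0382019976849908 [ 0.48947697 -0.49757114 -0.29877405]
off [ 0.0026 -0.0027  0.0004] rot [0.011 0.001 0.001]
[[329.2396490555254, 0.0, 277.8297099610143], [0.0, 329.2396490555254, 208.77699327240927], [0.0, 0.0, 1.0]] [[-0.161, -0.957, -0.243, 0.537], [-0.987, 0.156, 0.039, 0.235], [0.001, 0.246, -0.969, 0.302], [0.0, 0.0, 0.0, 1.0]]
```

View pics/wrist0.png

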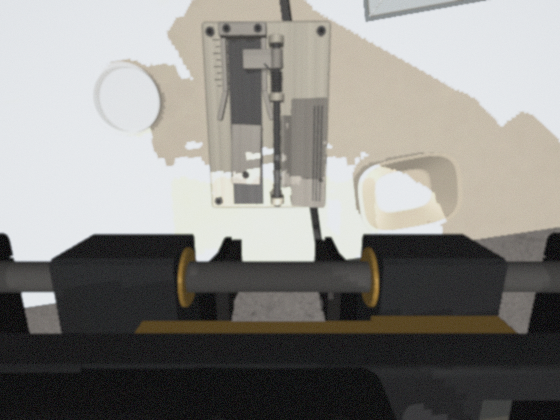

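The wrist view shows the stage upright, with corners near (203,22), (330,22), (325,207) and (213,207). The coupon hole is at (246,174), and the finger bars at (228,270) and (327,270) straddle the shaft line. I'll enlarge it to get a finer measurement.

```bash
python3 - <<'E'
import cv2
c=cv2.imread('pics/wrist0.png');cv2.imwrite('pics/wrist0c.png',cv2.resize(c[10:290,195:345],None,fx=4,fy=4,interpolation=cv2.INTER_CUBIC)[:880][:, :600][0:600])
cv2.imwrite('pics/wrist0d.png',cv2.resize(c[100:220,195:345],None,fx=5,fy=5,interpolation=cv2.INTER_CUBIC))
E
```

```text
(no output)
```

View pics/wrist0d.png

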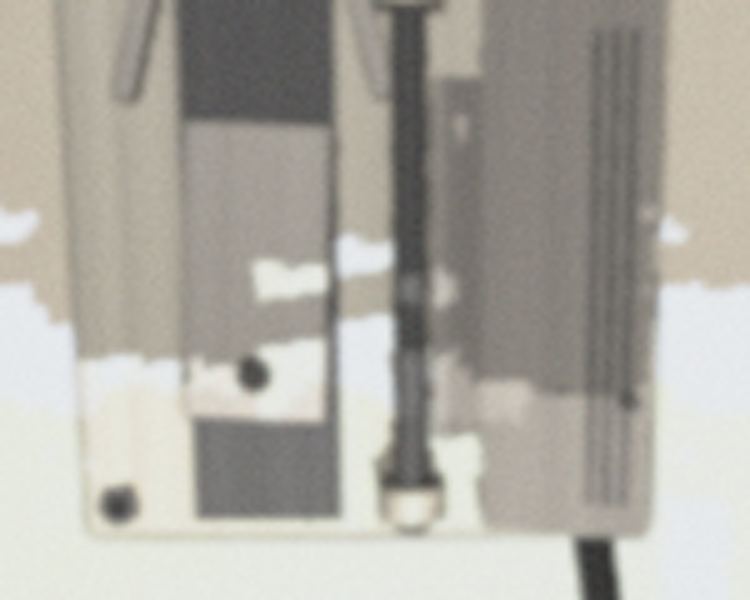

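View pics/wrist0c.png

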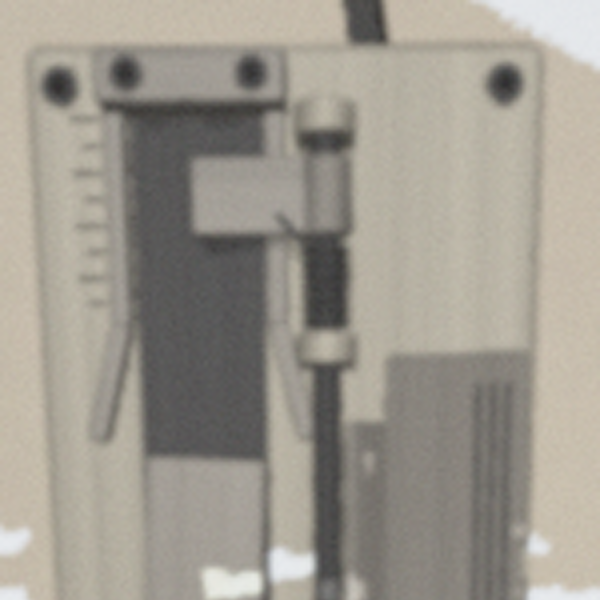

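The crops give the stage corners BL (87,537) in crop d, and TL (32,48) and TR (542,45) in crop c. The coupon corners in crop d are (183,122), (333,125), (327,420) and (187,418), and the coupon lies straight along the channel.

```bash
python3 - <<'E'
from h import *
from workcell import bot
c=np.load('wrist0.npz')
d=lambda l:np.array(l,float)/5+[195,100]-.4
k=lambda l:np.array(l,float)/4+[195,10]-.4
W=ray(c,np.r_[k([(32,48),(542,45)]),d([(87,537)])],.012)[:,:2]
S=np.array([(66,34),(66,-70),(-88,34)])/1e3
th,R,t,e=kabsch(S,W);print(np.degrees(th),t,e);np.savez('stage.npz',th=th,R=R,t=t)
C=ray(c,d([(183,122),(333,125),(327,420),(187,418)]),.022)[:,:2]
print(((C-t)@R*1e3).round(1))
s=bot.state()
print('tcp stage',((s['position'][:2]-t)@R*1e3).round(1))
for z in (.05,.03):move(s,st(-78,-25,z),th)
E
```

```text
-9.006217038463593 [0.55580834 0.25845398] 0.0015974712571988903
[[-13.7  11.9]
 [-14.3 -12.8]
 [-63.6 -11. ]
 [-63.1  13.1]]
tcp stage [-80.6 -27.3]
off [ 0.0025 -0.0024  0.0905] rot [ 0.013 -0.002 -0.067]
off [ 0.0025 -0.0024  0.1105] rot [ 0.013 -0.002 -0.067]
```

apply_moves --offset '[[0.002,-0.0024,0.02],[0.002,-0.0024,0.05],[0.002,-0.0024,0.08],[0.002,-0.0024,0.095],[0.002,-0.0024,0.103],[0.002,-0.0024,0.105],[0.002,-0.0024,0.105],[0.002,-0.0024,0.105]]' --delta_rot '[[0.01,0,-0.07],[0.01,0,-0.07],[0.01,0,-0.07],[0.01,0,-0.07],[0.01,0,-0.07],[0.01,0,-0.07],[0.01,0,-0.07],[0.01,0,-0.07]]' --fingers '[-0.13,-0.13,-0.13,-0.13,-0.13,-0.13,-0.13,-0.13]'

```text
clock: 4.15
position: [0.4749, 0.2477, 0.0366]
orientation: [-3.14, -0.002, -0.156]
force: [0.7, 0.7, -0.1]
opening: 0.038
finger_force: 0.0
```

```bash
python3 - <<'E'
from h import *
from workcell import bot,cams
import cv2
s=bot.state();q=np.load('stage.npz');print(s['clock'],s['position'],s['force'],((s['position'][:2]-q['t'])@q['R']*1e3).round(1))
move(s,st(-79,-25,.0155),float(q['th']))
c=cams.capture('wrist')['pixels'];d=cams.capture('side')['pixels']
cv2.imwrite('pics/down.png',np.hstack([cv2.resize(c[150:400,150:400],(400,400)),cv2.resize(d[170:300,210:340],(400,400),interpolation=cv2.INTER_CUBIC)]))
E
```

```text
4.15 [0.47485614 0.24773708 0.03655119] [ 0.66527307  0.71463254 -0.11481525] [-78.3 -23.3]
off [-0.0008  0.0018  0.021 ] rot [-0.022 -0.02   0.014]
```

View pics/down.png

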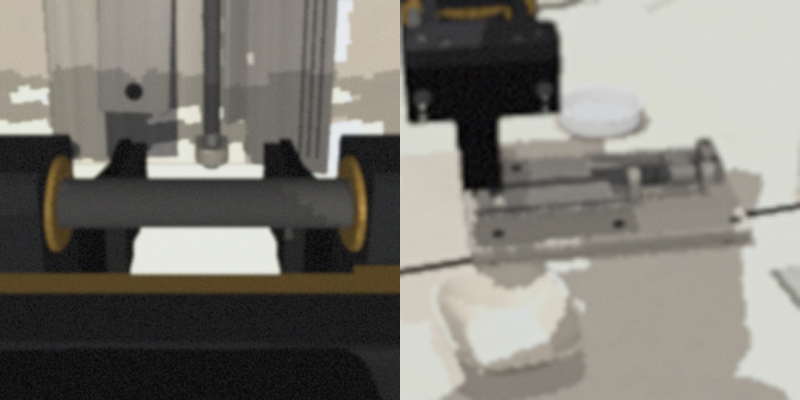

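The left half shows finger A behind the coupon, at about (125,160). Finger B is over the paddle's rear end, at about (278,165), with the shaft's end block between them. Now I'll press.

apply_moves --offset '[[-0.001,0.0018,0.003],[-0.001,0.0018,0.006],[-0.001,0.0018,0.009],[-0.001,0.0018,0.012],[-0.001,0.0018,0.015],[-0.001,0.0018,0.018],[-0.001,0.0018,0.02],[-0.001,0.0018,0.02]]' --delta_rot '[[0,0,0],[0,0,0],[0,0,0],[0,0,0],[0,0,0],[0,0,0],[0,0,0],[0,0,0]]' --fingers '[-0.13,-0.13,-0.13,-0.13,-0.13,-0.13,-0.13,-0.13]'

```text
clock: 5.05
position: [0.473, 0.2471, 0.016]
orientation: [-3.14, -0.001, -0.155]
force: [-2.1, 0.9, 7.5]
opening: 0.0373
finger_force: 3.9
```

```bash
python3 - <<'E'
from h import *
from workcell import bot,cams
import cv2
s=bot.state();q=np.load('stage.npz');print(s['clock'],s['position'],s['force'],s['ft_torque'],((s['position'][:2]-q['t'])@q['R']*1e3).round(1))
move(s,st(-79,-25,.0155),float(q['th']))
E
```

```text
5.05 [0.47295958 0.24708756 0.01600155] [-2.06650736  0.93628822  7.54853638] [-0.07116748  0.32136882 -0.06622444] [-80.  -24.2]
off [0.001  0.0008 0.0005] rot [-0.023 -0.007  0.029]
```

apply_moves --offset '[[0.004,0,0.0005],[0.009,0,0.0005],[0.014,0,0.0005],[0.019,0,0.0005],[0.024,0,0.0005],[0.029,0,0.0005],[0.033,0,0.0005],[0.035,0,0.0005]]' --delta_rot '[[0,0,0],[0,0,0],[0,0,0],[0,0,0],[0,0,0],[0,0,0],[0,0,0],[0,0,0]]' --fingers '[-0.13,-0.13,-0.13,-0.13,-0.13,-0.13,-0.13,-0.13]'

```text
clock: 5.85
position: [0.504, 0.2414, 0.0151]
orientation: [3.14, 0.006, -0.155]
force: [-7.8, 0.9, 10.7]
opening: 0.0378
finger_force: 5.9
```

```bash
python3 - <<'E'
from h import *
from workcell import bot,cams
import cv2
s=bot.state();q=np.load('stage.npz');print(s['clock'],s['position'],s['force'],s['ft_torque'],((s['position'][:2]-q['t'])@q['R']*1e3).round(1),s['opening'])
move(s,st(-10,-25,.0155),float(q['th']))
c=cams.capture('wrist')['pixels'];d=cams.capture('side')['pixels']
cv2.imwrite('pics/mid.png',np.hstack([cv2.resize(c[50:250,180:380],(500,500),interpolation=cv2.INTER_CUBIC)[:, :400],cv2.resize(d[180:280,230:330],(400,500),interpolation=cv2.INTER_CUBIC)]))
E
```

```text
5.85 [0.50396772 0.24142324 0.01509184] [-7.79213116  0.87215851 10.67920037] [-0.01031707  2.10621111 -0.16346267] [-48.5 -24.9] 0.03784795675324143
off [ 0.0385  0.0002 -0.0006] rot [0.014 0.065 0.028]
```

View pics/mid.png

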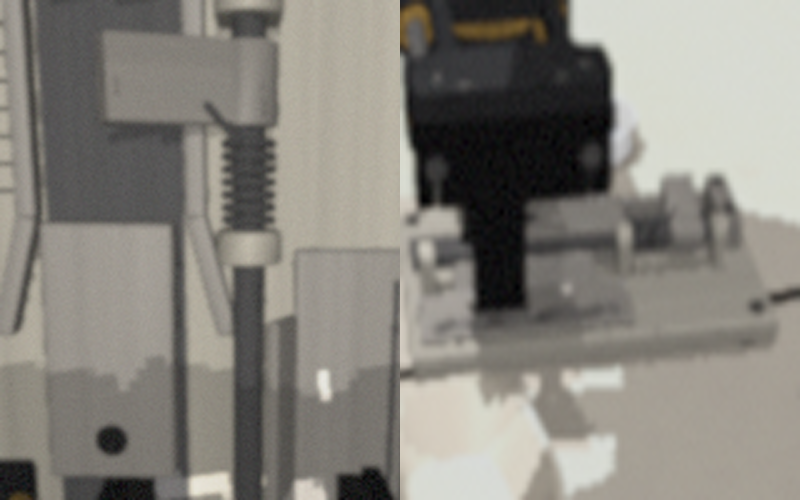

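The view shows the coupon entering the channel straight, with its front edge at (110,222). The clip finger is raised at (190,80) and the paddle is level, so I'll continue.

apply_moves --offset '[[0.004,0,0],[0.009,0,0],[0.014,0,0],[0.019,0,0],[0.024,0,0],[0.028,0,0],[0.031,0,0],[0.033,0,0]]' --delta_rot '[[0,0,0],[0,0,0],[0,0,0],[0,0,0],[0,0,0],[0,0,0],[0,0,0],[0,0,0]]' --fingers '[-0.13,-0.13,-0.13,-0.13,-0.13,-0.13,-0.13,-0.13]'

```text
clock: 6.75
position: [0.5358, 0.2367, 0.0152]
orientation: [3.14, 0.007, -0.155]
force: [-9.9, 0.7, 12.7]
opening: 0.0379
finger_force: 6.6
```

```bash
python3 - <<'E'
from h import *
from workcell import bot,cams
import cv2
s=bot.state();q=np.load('stage.npz');print(s['clock'],s['position'],s['force'],s['ft_torque'],((s['position'][:2]-q['t'])@q['R']*1e3).round(1),s['opening'])
move(s,st(-7.5,-25,.0155),float(q['th']))
E
```

```text
6.75 [0.53584184 0.23667187 0.01520058] [-9.87109848  0.74530755 12.68752669] [-0.08222894  2.36730315 -0.22335874] [-16.3 -24.6] 0.03793765868312178
off [ 0.0088  0.0004 -0.0004] rot [0.016 0.079 0.03 ]
```

apply_moves --offset '[[0.001,0,0],[0.002,0,0],[0.003,0,0],[0.004,0,0],[0.005,0,0],[0.006,0,0],[0.007,0,0],[0.008,0,0]]' --delta_rot '[[0,0,0],[0,0,0],[0,0,0],[0,0,0],[0,0,0],[0,0,0],[0,0,0],[0,0,0]]' --fingers '[-0.13,-0.13,-0.13,-0.13,-0.13,-0.13,-0.13,-0.13]'

```text
clock: 7.55
position: [0.5435, 0.2356, 0.0152]
orientation: [3.14, 0.007, -0.154]
force: [-9.7, 0.9, 13.0]
opening: 0.0377
finger_force: 6.4
```

```bash
python3 - <<'E'
from h import *
from workcell import bot,cams
import cv2
s=bot.state();q=np.load('stage.npz');print(s['clock'],s['position'],s['force'],s['ft_torque'],((s['position'][:2]-q['t'])@q['R']*1e3).round(1),s['opening'])
c=cams.capture('wrist')['pixels']
cv2.imwrite('pics/end.png',cv2.resize(c[50:270,170:370],(540,594),interpolation=cv2.INTER_CUBIC))
E
```

```text
7.55 [0.54352505 0.23559079 0.01523392] [-9.7080762   0.9127398  12.96186134] [-0.09564277  2.28373009 -0.14929188] [ -8.6 -24.5] 0.037661663705273005
```

View pics/end.png

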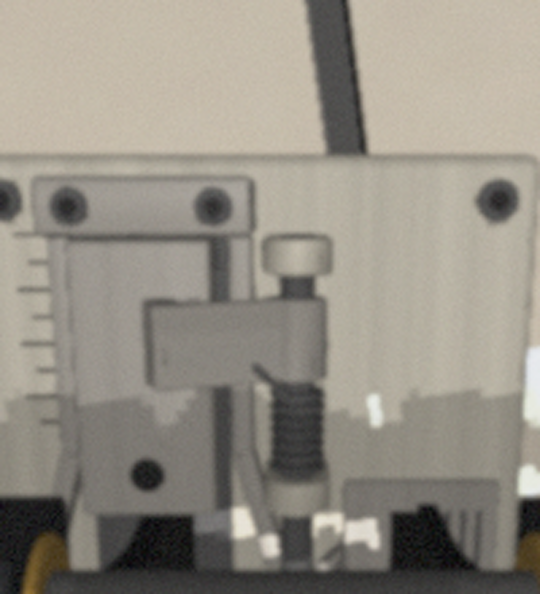

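The coupon is under the raised clip, with its front edge at about (140,240) and nearly touching the stop. The force hasn't risen yet, so I'll nudge on.

apply_moves --offset '[[0.0003,0,0],[0.0006,0,0],[0.0009,0,0],[0.0012,0,0],[0.0015,0,0],[0.0018,0,0],[0.002,0,0],[0.002,0,0]]' --delta_rot '[[0,0,0],[0,0,0],[0,0,0],[0,0,0],[0,0,0],[0,0,0],[0,0,0],[0,0,0]]' --fingers '[-0.13,-0.13,-0.13,-0.13,-0.13,-0.13,-0.13,-0.13]'

```text
clock: 8.4
position: [0.5441, 0.2355, 0.0152]
orientation: [3.139, 0.009, -0.154]
force: [-12.6, 1.0, 14.0]
opening: 0.0378
finger_force: 7.8
```

apply_moves --offset '[[0.0003,0,0],[0.0006,0,0],[0.0009,0,0],[0.0012,0,0],[0.0015,0,0],[0.0018,0,0],[0.002,0,0],[0.002,0,0]]' --delta_rot '[[0,0,0],[0,0,0],[0,0,0],[0,0,0],[0,0,0],[0,0,0],[0,0,0],[0,0,0]]' --fingers '[-0.13,-0.13,-0.13,-0.13,-0.13,-0.13,-0.13,-0.13]'

```text
clock: 9.2
position: [0.5442, 0.2355, 0.0152]
orientation: [3.138, 0.012, -0.153]
force: [-15.9, -0.3, 17.3]
opening: 0.0379
finger_force: 9.5
```

Home: it has stalled and the force is rising. I'll back off with the paddle still held down.

apply_moves --offset '[[-0.002,0,0],[-0.004,0,0],[-0.006,0,0],[-0.008,0,0],[-0.01,0,0],[-0.011,0,0],[-0.011,0,0],[-0.011,0,0]]' --delta_rot '[[0,0,0],[0,0,0],[0,0,0],[0,0,0],[0,0,0],[0,0,0],[0,0,0],[0,0,0]]' --fingers '[-0.13,-0.13,-0.13,-0.13,-0.13,-0.13,-0.13,-0.13]'

```text
clock: 10.0
position: [0.5438, 0.2352, 0.0164]
orientation: [-3.139, -0.005, -0.156]
force: [2.4, -2.2, 7.5]
opening: 0.0384
finger_force: 3.5
```

apply_moves --offset '[[-0.001,0,0],[-0.002,0,0],[-0.003,0,0],[-0.004,0,0],[-0.005,0,0],[-0.005,0,0],[-0.005,0,0],[-0.005,0,0]]' --delta_rot '[[0,0,0],[0,0,0],[0,0,0],[0,0,0],[0,0,0],[0,0,0],[0,0,0],[0,0,0]]' --fingers '[-0.13,-0.13,-0.13,-0.13,-0.13,-0.13,-0.13,-0.13]'

```text
clock: 10.8
position: [0.5402, 0.2363, 0.0168]
orientation: [-3.138, -0.008, -0.156]
force: [4.4, -2.0, 6.8]
opening: 0.0379
finger_force: 3.5
```

```bash
python3 - <<'E'
from h import *
from workcell import bot,cams
import cv2
s=bot.state();q=np.load('stage.npz');print(s['clock'],s['position'],s['force'],((s['position'][:2]-q['t'])@q['R']*1e3).round(1))
c=cams.capture('wrist')['pixels']
cv2.imwrite('pics/back.png',cv2.resize(c[50:270,170:370],(540,594),interpolation=cv2.INTER_CUBIC))
E
```

```text
10.8 [0.54021146 0.23634759 0.01681438] [ 4.43908331 -1.9782033   6.80396336] [-11.9 -24.3]
```

View pics/back.png

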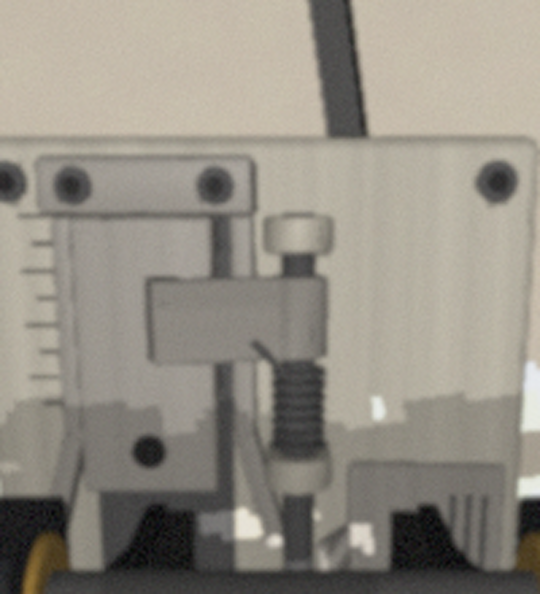

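The coupon sits flush against the stop at (140,216), and the fingertip has backed clear of its rear edge at (150,490). Now I'll let the paddle up gently.

apply_moves --offset '[[0,0,-0.003],[0,0,-0.006],[0,0,-0.009],[0,0,-0.012],[0,0,-0.016],[0,0,-0.025],[0,0,-0.045],[0,0,-0.065]]' --delta_rot '[[0,0,0],[0,0,0],[0,0,0],[0,0,0],[0,0,0],[0,0,0],[0,0,0],[0,0,0]]' --fingers '[-0.13,-0.13,-0.13,-0.13,-0.13,-0.13,-0.13,-0.13]'

```text
clock: 11.65
position: [0.5356, 0.2361, 0.0808]
orientation: [-3.141, 0.001, -0.155]
force: [0.8, -1.0, -0.2]
opening: 0.038
finger_force: 0.0
```

apply_moves --offset '[[-0.01,0,-0.02],[-0.02,0,-0.04],[-0.03,0,-0.06],[-0.03,0,-0.07],[-0.03,0,-0.07],[-0.03,0,-0.07],[-0.03,0,-0.07],[-0.03,0,-0.07]]' --delta_rot '[[0,0,0],[0,0,0],[0,0,0],[0,0,0],[0,0,0],[0,0,0],[0,0,0],[0,0,0]]' --fingers '[-0.13,-0.13,-0.13,-0.13,-0.13,-0.13,-0.13,-0.13]'

```text
clock: 12.45
position: [0.5061, 0.2402, 0.1489]
orientation: [3.141, 0.002, -0.156]
force: [0.4, 0.5, 0.7]
opening: 0.038
finger_force: 0.0
```

```bash
python3 - <<'E'
from h import *
from workcell import bot,cams,models
import cv2
s=bot.state();print(s['clock'],s['position'],s['force'])
c=cams.capture('wrist');p=c['pixels'];np.savez('wf.npz',**c)
# centre crop on stage via projection
P=np.linalg.inv(c['pose'])@np.r_[st(20,-10,.02),1];u=(c['mtx']@P[:3]);u=(u[:2]/u[2]).astype(int);print(u)
x0,y0=max(u[0]-75,0),max(u[1]-55,0);print(x0,y0)
d=cams.capture('side')['pixels']
cv2.imwrite('pics/fin.png',np.hstack([cv2.resize(p[y0:y0+150,x0:x0+100],(400,600),interpolation=cv2.INTER_CUBIC),cv2.resize(d[200:275,250:350],(400,600),interpolation=cv2.INTER_CUBIC)]))
for k in ['petri_dish','vial_white','weigh_boat']:print(k,[(np.round(r['location'],3),round(r['score'],2)) for r in models.search_frame('side',k)[:1]])
E
```

```text
12.45 [0.50610119 0.24018959 0.14892468] [0.39636324 0.45720607 0.72116644]
[259 124]
184 69
petri_dish [(array([0.579, 0.345, 0.01 ]), 0.91)]
vial_white []
weigh_boat [(array([0.467, 0.148, 0.01 ]), 0.7)]
```

View pics/fin.png

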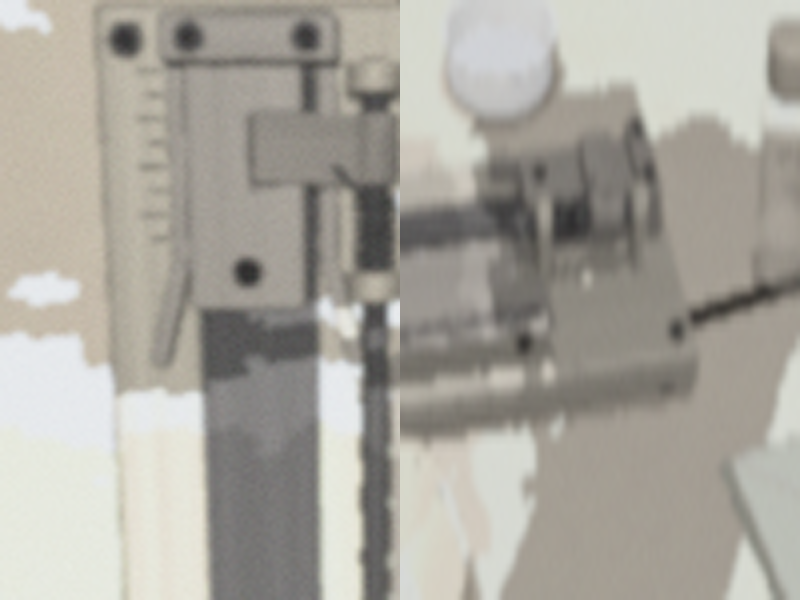

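The coupon is flush with the stop at (245,65) and the clip is resting on it at (290,148). The bystanders have not moved and the robot is clear.

```bash
python3 -c "
from workcell import hand_in
print(hand_in())"
```

```text
the job is handed in; nothing more can be done
None
```

I handed the job in at about 12.5 s on the robot's clock: the coupon is fully home against the end stop with the clip sprung down onto it. The petri dish and weighing boat read where they started, and the vial still stands in the side view, though the detector missed it in the last check.

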